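# Close the print press with its spoked capstan

## Task

Close the large press that holds the stack of boards: push the spokes of its capstan round clockwise (seen from above), one after another, until the platen has come right down on the stack. Leave the capstan of the small empty press alone.

Things in the scene. Friction and masses are not known exactly. Their poses are not given: they have to be found in the camera images.
- capstan (a joint): Turn (rad) of the large press's capstan about its vertical axis; grows clockwise seen from above, lowering the platen 6.8 mm per rad. Starts at 0.3 to 1.5; firm stop at 4.4, platen on the stack; above 4.1 (2 mm from the stack) counts as down. Stiff by about 0.4 N m (5 N at 85 mm from the axis), stays where left; the capstan keeps its height.
- press_axis (a point): Fixed point of the large grey press on the capstan's axis, at the spokes' centre height, 150 mm above the table. -x: press's front, towards the robot; y along the crosshead, a fixed bar right over the axis, 28 x 340 mm, 14 to 34 mm above this point (caps to 40), on 24 mm columns at y +-150 mm: spokes pass under it, fingers cannot. Base 220 x 350 mm; platen below 120 mm.
- capstan_spoke (a point): Point on the centre line of one of five like spokes of the large capstan, 100 mm from the axis; turns with it. The others follow at 72 degree steps. Spokes are level round bare-metal bars 16 mm thick, from a hub of radius 28 mm to tips 120 mm from the axis; each can be pushed over the open half in front of (or behind) the crosshead.
- small_capstan_spoke (a point): Point on one of the four spokes of the small empty press beside it (45 mm from its axis, spokes to 65 mm, 100 mm above the table; base 130 x 190 mm, crosshead top at 140 mm). This capstan must be left as it is: the point must not move more than 20 mm.

How it is judged:
At the end, for the whole second after the job is handed in: The large press is closed: its capstan stands at more than 4.1 rad (stop at 4.4), the platen within about 2 mm of the stack, and the capstan is at rest (value of joint capstan above 4.1 rad and velocity of joint capstan between -0.1 and 0.1 rad/s); the robot touches nothing.
It fails at once if the small press's capstan is turned (its spoke moves more than 20 mm) (distance of small_capstan_spoke from where it was at the start of the episode above 0.02 m).
It also fails if it takes over 54 s, if anything falls off the work surface, if the arm or the gripper's body presses on something with over 40 N, if the wrist force passes 120 N, or if a joint passes its speed limit or range.

## Robot

A 6-joint arm with a two-finger parallel gripper is mounted at the origin on the work surface. World frame = base frame: x ahead of the robot, y to its left, z up, the work surface at z = 0. Lengths are in m, angles in rad, forces in N, time in s.
With the tool pointing down it reaches from about 0.275 to 0.725 m from the base axis. Payload 15.9 kg.
Tool frame: the origin (TCP) lies at the very end of the fingers, on their centre line; the grasp point (between the pads) lies 19 mm behind it; z points along the fingers, y is the line along which they close (so a half turn about z gives the same grasp; the last joint's range is limited). The gripper opens to 85 mm and grips with 20 to 120 N. Pads are 22 mm wide; open, the fingers measure 114 mm over their backs; the gripper's body (76 mm by 85 mm) begins 54 mm behind the grasp point. The pads swing forward as they close: fully open they stand 13 mm farther back than shut.
Start: joints at [-1.114, 0.213, -0.034, 1.323, 0, 1.571], TCP at [0.221, -0.449, 0.231] pointing down, gripper open.
Joint ranges: [-2.98, 2.98], [-0.74, 1.72], [-1.14, 1.35], [-2.1, 2.04], [-1.57, 1.44], [-3.14, 3.14]. Speed limits (rad/s): [1.89, 1.89, 2.39, 2.57, 3.14, 3.14].

## Interface

Orientations are given as a unit quaternion [w, x, y, z].
In Python, from rig import manip, vision gives the robot as it stands.
- The arm moves only by the tool move_arm, never from a script. Its arguments are lists of equal length, an entry for each row: "fingers": the gripper's target within -1 to 1 (shut at 1, half-way at 0, fully open at -1); "slide": the shift along the tool's x, y, z as a fraction of full scale, a list of three; "rotation": the turn, a rotation vector about the tool's x, y, z as a fraction of full scale, a list of three. In form: {"fingers": [fingers, ...], "slide": [[x, y, z], ...], "rotation": [[wx, wy, wz], ...]}. A call has 1 to 20 rows; each row shifts and turns the commanded pose from where the row before left it, along the tool's axes as they then stand; what a row does not reach is not made up. Full scale, the value 1, is 50 mm for a shift and 45 degrees for a turn. A row lasts 1/10 s, in which the tool goes at most 50 mm and 8.59 degrees, less where a joint would pass 70% of its speed; a pose out of reach is approached as far as the arm can. A call with a number of a shift or a turn outside -1 to 1 is refused whole. A call with a gripper value outside its range is refused whole. The fingers move at their own pace and stop on an object; the grip force is fixed at half the most. Time passes only in rows, so rows that do not move let the fingers close. It gives the time, the measured TCP pose, the force, the opening and the grip force at its end, in the units of the state.
- manip.observe(): the state, without advancing time (a new reading comes with each control period).
- vision.camera(name): name is "scene" or "top"; returns a dict with "frame" (400x640x3 uint8, red, green, blue), "fx", "fy", "cx", "cy" (pixels), "k1" (the pictures are not rectified: a ray, as slopes to the right and down, at radius r is drawn at 1 + k1 r^2 times it, then the intrinsics apply), "cam_to_world" (4x4, takes a point from camera to world coordinates). Camera axes: x right, y down, z forward; pixel columns grow to the right and rows downward; lengths in m; the calibration is good to about 2 mm. A picture is of the moment at which its call begins. There is no depth.
- manip.hand_in(): hands the job in; it is judged then, once.
The state is a dict: "time_s": time; "joint_positions": joint angles; "joint_vel": joint speeds; "tau": joint torques, N m; "tool_pos": TCP position; "tool_rot": TCP orientation; "wrist_force": force on the tool from outside, world axes, zero at the start; "torque": the same for the moment, N m; "grip_width": finger opening in m; "gripper_force": force on a finger pad.
Only numpy, scipy, OpenCV 4.12 (cv2) and the standard library are available. Lean on these libraries where they do the work, as an engineer would, in place of code of your own. Each camera call takes 0.05 s, during which the arm holds its last target. There are 200 camera calls.

## Working session

There is one attempt and no reset: what is moved stays moved. The work goes in short steps, Python scripts to look and compute and a tool call to move; the robot and the scene stay as the last step left them, time stands still between calls to the robot, and variables do not carry over. Pictures are saved under pics/ and viewed, at most 10 in all, crops included, and the job is handed in when it is done.

Besides the shell and the picture viewer there is one more tool, called as name(argument=value, ...) on one line, values as JSON. move_arm: Moves the arm, as the interface text tells. Shift numbers are shares of 50 mm and turn numbers shares of 45 degrees, none past 1 either way. Its arguments: {"type":"object","properties":{"fingers":{"type":"array"},"slide":{"type":"array"},"rotation":{"type":"array"}},"required":["fingers","slide","rotation"]}

```bash
mkdir -p pics
python3 - <<'E'
from rig import manip, vision
import cv2
s=manip.observe(); print(s)
for n in("scene","top"):
    c=vision.camera(n); cv2.imwrite(f"pics/{n}0.png",c["frame"][:,:,::-1])
    print({k:v for k,v in c.items() if k!="frame"})
E
```

```text
{'time_s': 0.0, 'joint_positions': array([-1.11400654e+00,  2.13394482e-01, -3.50401847e-02,  1.32347249e+00,
       -1.84609838e-05,  1.57079224e+00]), 'joint_vel': array([-0.00072836,  0.00015922, -0.00086295,  0.00080049, -0.0011218 ,
       -0.00020464]), 'tau': array([ 1.34677495e-03, -6.86159348e+01,  4.87121952e+01,  1.72859518e-02,
        1.70584131e-04,  2.17145282e-05]), 'tool_pos': array([ 0.22038817, -0.44845166,  0.2308045 ]), 'tool_rot': array([-5.38902812e-04,  9.74030454e-01,  2.26416354e-01, -1.34743863e-04]), 'wrist_force': array([-0.5562853 , -0.16532636,  0.40052813]), 'torque': array([-0.0050144 ,  0.07062415, -0.04656753]), 'gripper_force': 0.0, 'grip_width': 0.08547320872113734}
{'fx': 444.7723483668775, 'fy': 444.7723483668775, 'cx': 318.37145328875357, 'cy': 195.32321588560595, 'k1': -0.06598037245611943, 'cam_to_world': array([[ 0.75655322,  0.3839379 , -0.52935708,  1.08303841],
       [ 0.65391354, -0.45027963,  0.60798465, -0.55314449],
       [-0.00493036, -0.80612651, -0.59172269,  0.65762246],
       [ 0.        ,  0.        ,  0.        ,  1.        ]])}
{'fx': 392.0679994070369, 'fy': 392.0679994070369, 'cx': 321.47827707827577, 'cy': 194.85164892040356, 'k1': 0.013608146465513003, 'cam_to_world': array([[ 0.00371227, -0.98390256,  0.1786672 ,  0.53557795],
       [-0.99951094,  0.00189693,  0.03121359, -0.03343256],
       [-0.03105005, -0.17869569, -0.98341433,  0.81595516],
       [ 0.        ,  0.        ,  0.        ,  1.        ]])}
```

View pics/top0.png

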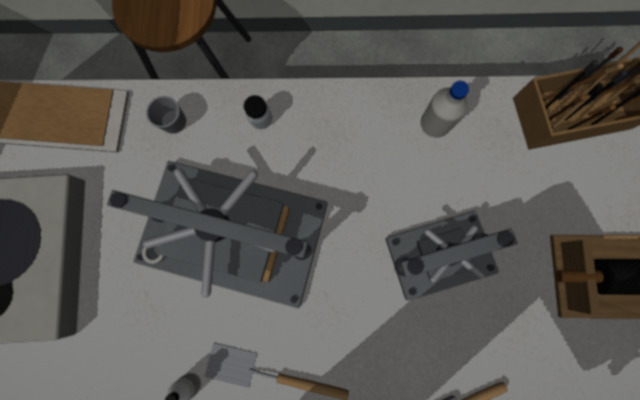

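View pics/scene0.png

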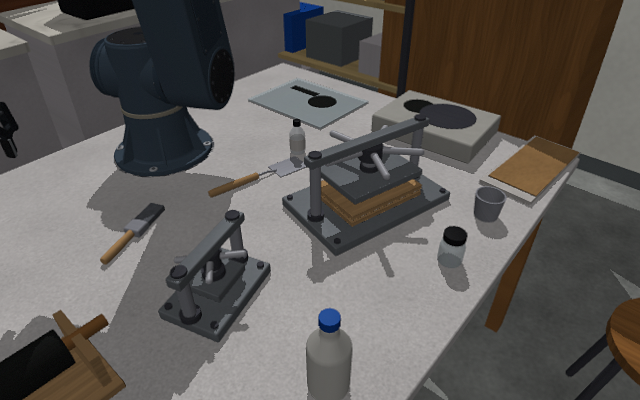

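The top view shows the large press with its crosshead from (118,199) to (297,246) and spoke tips near (178,170), (252,174), (207,295) and (150,245). The small press is to the right at about (450,250). Next I'll compute the poses.

```bash
cat > h.py <<'E'
from rig import manip, vision
import cv2, numpy as np
def ray(c,u,v):
    d=np.array([(u-c["cx"])/c["fx"],(v-c["cy"])/c["fy"]]); s=d.copy()
    for _ in range(10): s=d/(1+c["k1"]*(s@s))
    T=c["cam_to_world"]; return T[:3,3],T[:3,:3]@np.array([*s,1])
def at(c,u,v,z):
    o,d=ray(c,u,v); return o+d*(z-o[2])/d[2]
def proj(c,p):
    T=c["cam_to_world"]; q=T[:3,:3].T@(np.asarray(p)-T[:3,3]); s=q[:2]/q[2]; s=s*(1+c["k1"]*(s@s))
    return np.array([c["fx"]*s[0]+c["cx"],c["fy"]*s[1]+c["cy"]])
def overlay(c,ax,yaw,ang,name,box=(90,130,260,200),f=3):
    x,y,w,h=box; im=cv2.resize(c["frame"][y:y+h,x:x+w,::-1].copy(),None,fx=f,fy=f,interpolation=cv2.INTER_CUBIC)
    P=lambda p:tuple(int(t) for t in (proj(c,p)-[x,y]+.5)*f)
    for k in range(5):
        a=ang-k*2*np.pi/5
        cv2.line(im,P([ax[0]+.028*np.cos(a),ax[1]+.028*np.sin(a),.15]),P([ax[0]+.12*np.cos(a),ax[1]+.12*np.sin(a),.15]),(0,255,0),1)
    for s in(-1,1): cv2.circle(im,P([ax[0]-s*.15*np.sin(yaw),ax[1]+s*.15*np.cos(yaw),.19]),5,(0,0,255),1)
    cv2.imwrite(name,im)
E
python3 - <<'E'
from h import *
c=vision.camera("top")
L=at(c,118,199,.19);R=at(c,297,246,.19);m=(L+R)/2;d=L-R
yaw=np.arctan2(-d[0],d[1]);print(L,R,m,np.linalg.norm(d[:2]),np.degrees(yaw))
for t in((178,170),(252,174),(207,295),(147,248)):
    p=at(c,*t,.15)-m; print(t,np.hypot(*p[:2]),np.degrees(np.arctan2(p[1],p[0])))
p=at(c,207,295,.15)-m
overlay(c,m,yaw,np.arctan2(p[1],p[0]),"pics/o1.png")
cv2.imwrite("pics/x.png",c["frame"][:,:,::-1])
E
```

```text
[0.64302609 0.32053158 0.19      ] [0.56679788 0.02503155 0.19      ] [0.60491199 0.17278156 0.19      ] 0.30517374033429034 -14.46486459595426
(178, 170) 0.11846053349094912 35.26892167553567
(252, 174) 0.10912089362857502 -35.310173403105814
(207, 295) 0.11724007442893254 177.72536799625746
(147, 248) 0.11894028798832369 109.56340280455605
```

View pics/o1.png

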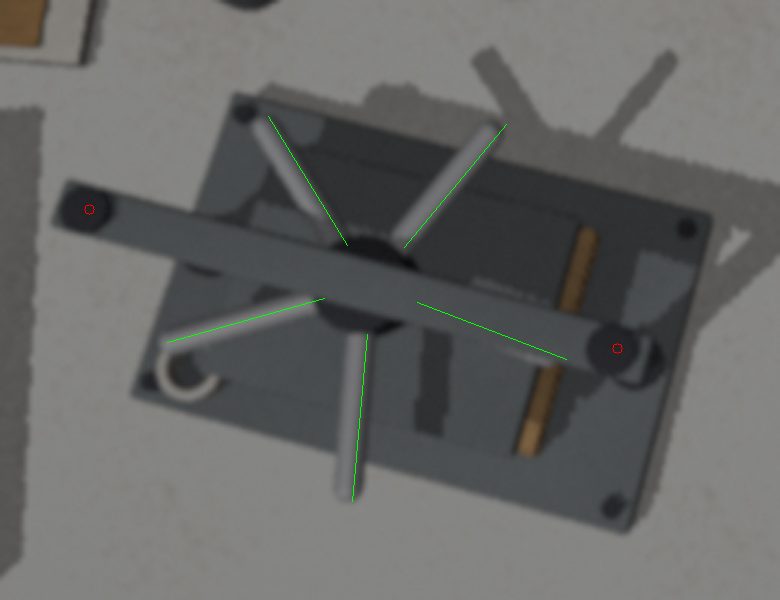

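Pixel (152,253) shows a light ring under the left spoke's tip. The fitted spokes sit a few pixels left of my overlay, so I'll refine the axis from the tips and then plan the strokes in the press frame.

Run:
```python
from h import *
from scipy.optimize import least_squares
c=vision.camera("top")
t=[at(c,*q,.15)[:2] for q in((205,295.3),(145.5,244.5),(176.7,170.5),(254,173))]
f=lambda p:np.ravel([[p[0]+.118*np.cos(p[2]-k*1.2566)-q[0],p[1]+.118*np.sin(p[2]-k*1.2566)-q[1]] for k,q in enumerate(t)])
r=least_squares(f,[.6,.175,3.1]);print(r.x,np.degrees(r.x[2]),r.fun.round(4))
ax=r.x[:2]
for phi,rad in((42,.09),(150,.09)):
    b=np.radians(-14.5);X=np.array([np.cos(b),np.sin(b)]);Y=np.array([np.sin(b),-np.cos(b)]);a=np.radians(phi)
    w=ax-X*rad*np.sin(a)+Y*rad*np.cos(a);print(phi,w,np.hypot(*w))
    d=w-manip.observe()["tool_pos"][:2];print("from now along tool x,y",d@X,d@Y)
print("small press",at(c,400,266,.14),at(c,508,238,.14))
ph=np.radians(np.arange(42,151,6));print(np.c_[np.diff(-.09*np.sin(ph)),np.diff(.09*np.cos(ph))]/.05)
```

```text
[0.60377705 0.17680596 3.11312966] 178.3691906003131 [-0.0014 -0.0006 -0.0005  0.0021  0.0004 -0.      0.0015 -0.0015]
42 [0.52872732 0.12713163] 0.5437968683050659
from now along tool x,y 0.15432253880785218 -0.6345434683086719
150 [0.57972559 0.2635327 ] 0.6368133535556435
from now along tool x,y 0.16954429338014948 -0.7793687889422369
small press [ 0.5362649  -0.14482512  0.14      ] [ 0.58372635 -0.32736565  0.14      ]
[[-0.13322559 -0.13322559]
 [-0.1185699  -0.14642164]
 [-0.10261514 -0.15801345]
 [-0.0855361  -0.16787404]
 [-0.06751991 -0.17589537]
 [-0.04876395 -0.18198955]
 [-0.02947373 -0.18608981]
 [-0.00986059 -0.18815123]
 [ 0.00986059 -0.18815123]
 [ 0.02947373 -0.18608981]
 [ 0.04876395 -0.18198955]
 [ 0.06751991 -0.17589537]
 [ 0.0855361  -0.16787404]
 [ 0.10261514 -0.15801345]
 [ 0.1185699  -0.14642164]
 [ 0.13322559 -0.13322559]
 [ 0.14642164 -0.1185699 ]
 [ 0.15801345 -0.10261514]]
```

move_arm(fingers=[1, 1, 1, 1, 1, 1, 1, 1, 1, 1], slide=[[0, 0, 0], [0, 0, 0], [0, 0, 0], [0, 0, 0], [0, 0, 0], [0.1, -0.4, 0], [0.1, -0.4, 0], [0.1, -0.4, 0], [0.1, -0.4, 0], [0, 0, 0]], rotation=[[0, 0, 0.18], [0, 0, 0.18], [0, 0, 0.18], [0, 0, 0.18], [0, 0, 0.184], [0, 0, 0], [0, 0, 0], [0, 0, 0], [0, 0, 0], [0, 0, 0]])

```text
time_s: 1.2
tool_pos: [0.2607, -0.3748, 0.2314]
tool_rot: [-0.0, 0.992, -0.125, 0.0]
wrist_force: [0.4, -0.6, -0.5]
grip_width: 0.0001
gripper_force: 0.0
```

move_arm(fingers=[1, 1, 1, 1, 1, 1, 1, 1, 1, 1, 1, 1, 1, 1, 1, 1], slide=[[0.19, -0.79, 0], [0.19, -0.79, 0], [0.19, -0.79, 0], [0.19, -0.79, 0], [0.19, -0.79, 0], [0.19, -0.79, 0], [0.19, -0.79, 0], [0.19, -0.79, 0], [0.19, -0.79, 0], [0.19, -0.79, 0], [0.19, -0.79, 0], [0.19, -0.79, 0], [0.19, -0.79, 0], [0.19, -0.79, 0], [0, 0, 0], [0, 0, 0]], rotation=[[0, 0, 0], [0, 0, 0], [0, 0, 0], [0, 0, 0], [0, 0, 0], [0, 0, 0], [0, 0, 0], [0, 0, 0], [0, 0, 0], [0, 0, 0], [0, 0, 0], [0, 0, 0], [0, 0, 0], [0, 0, 0], [0, 0, 0], [0, 0, 0]])

```text
time_s: 2.8
tool_pos: [0.4885, -0.0021, 0.2438]
tool_rot: [-0.057, 0.998, -0.039, 0.001]
wrist_force: [0.1, -0.4, -0.7]
grip_width: 0.0002
gripper_force: 0.0
```

move_arm(fingers=[1, 1, 1, 1], slide=[[0, 0, 0], [0, 0, 0], [0, 0, 0], [0, 0, 0]], rotation=[[0, 0, 0], [0, 0, 0], [0, 0, 0], [0, 0, 0]])

```text
time_s: 3.2
tool_pos: [0.4881, -0.002, 0.2441]
tool_rot: [-0.057, 0.998, -0.039, 0.002]
wrist_force: [0.3, 0.3, 0.1]
grip_width: 0.0001
gripper_force: 0.0
```

```bash
cat >> h.py <<'E'
from scipy.spatial.transform import Rotation as R
AX=np.array([.6038,.1768,.15]); b=np.radians(-14.5)
T=np.array([[np.cos(b),np.sin(b),0],[np.sin(b),-np.cos(b),0],[0,0,-1]])  # columns: wanted tool axes
def need(phi,rad,z):
    s=manip.observe();q=s["tool_rot"];C=R.from_quat([*q[1:],q[0]]);a=np.radians(phi)
    w=AX+T@[-rad*np.sin(a),rad*np.cos(a),0];w[2]=z
    print("slide",(C.as_matrix().T@(w-s["tool_pos"])/.05).round(3),"aligned",(T.T@(w-s["tool_pos"])/.05).round(3),"rot",(np.degrees((C.inv()*R.from_matrix(T)).as_rotvec())/45).round(3))
    print(s["time_s"],s["joint_positions"].round(3),s["joint_vel"].round(2),s["tool_pos"].round(4))
E
python3 -c "
from h import *
need(42,.09,.2)"
```

```text
slide [ 0.613 -2.519  1.177] aligned [ 0.14  -2.703  0.882] rot [-0.145  0.015  0.224]
3.2 [-0.078  0.185 -0.042  1.345  0.115  3.141] [ 0.  0.  0.  0.  0. -0.] [ 0.4881 -0.002   0.2441]
```

Joint 6 hit its limit, so I'll take the half-turned orientation.

```bash
cat >> h.py <<'E'
T=T@np.diag([-1,-1,1])
def need(phi,rad,z):
    s=manip.observe();q=s["tool_rot"];C=R.from_quat([*q[1:],q[0]]);a=np.radians(phi)
    w=AX+T@[rad*np.sin(a),-rad*np.cos(a),0];w[2]=z
    print("slide",(C.as_matrix().T@(w-s["tool_pos"])/.05).round(3),"aligned",(T.T@(w-s["tool_pos"])/.05).round(3),"rot",(np.degrees((C.inv()*R.from_matrix(T)).as_rotvec())/45).round(3))
    print(s["time_s"],s["joint_positions"].round(3),s["joint_vel"].round(2),s["tool_pos"].round(4))
E
python3 -c "
from h import *
need(42,.09,.2)"
```

```text
slide [ 0.613 -2.519  1.177] aligned [-0.14   2.703  0.882] rot [-0.022 -0.216 -3.77 ]
3.2 [-0.078  0.185 -0.042  1.345  0.115  3.141] [ 0.  0.  0.  0.  0. -0.] [ 0.4881 -0.002   0.2441]
```

move_arm(fingers=[1, 1, 1, 1, 1, 1, 1, 1, 1, 1, 1, 1, 1, 1, 1, 1, 1, 1, 1, 1], slide=[[0, 0, 0], [0, 0, 0], [0, 0, 0], [0, 0, 0], [0, 0, 0], [0, 0, 0], [0, 0, 0], [0, 0, 0], [0, 0, 0], [0, 0, 0], [0, 0, 0], [0, 0, 0], [0, 0, 0], [0, 0, 0], [0, 0, 0], [0, 0, 0], [0, 0, 0], [0, 0, 0], [0, 0, 0], [0, 0, 0]], rotation=[[-0.001, -0.011, -0.188], [-0.001, -0.011, -0.188], [-0.001, -0.011, -0.188], [-0.001, -0.011, -0.188], [-0.001, -0.011, -0.188], [-0.001, -0.011, -0.188], [-0.001, -0.011, -0.188], [-0.001, -0.011, -0.188], [-0.001, -0.011, -0.188], [-0.001, -0.011, -0.188], [-0.001, -0.011, -0.188], [-0.001, -0.011, -0.188], [-0.001, -0.011, -0.188], [-0.001, -0.011, -0.188], [-0.001, -0.011, -0.188], [-0.001, -0.011, -0.188], [-0.001, -0.011, -0.188], [-0.001, -0.011, -0.188], [-0.001, -0.011, -0.188], [-0.001, -0.011, -0.188]])

```text
time_s: 5.2
tool_pos: [0.4882, -0.0018, 0.2441]
tool_rot: [-0.001, 0.127, 0.992, -0.001]
wrist_force: [-1.0, 0.4, 0.3]
grip_width: -0.0001
gripper_force: 0.0
```

```bash
python3 -c "
from h import *
need(42,.09,.2)"
```

```text
slide [-0.137  2.702  0.874] aligned [-0.14   2.7    0.881] rot [-0.003 -0.001 -0.002]
5.2 [-0.002  0.188 -0.033  1.351 -0.002  0.252] [ 0.01 -0.08 -0.1  -0.1  -0.02 -1.45] [ 0.4882 -0.0018  0.2441]
```

move_arm(fingers=[1, 1, 1, 1, 1, 1, 1, 1, 1, 1], slide=[[-0.02, 0.45, 0], [-0.02, 0.45, 0], [-0.02, 0.45, 0], [-0.02, 0.45, 0], [-0.03, 0.45, 0], [-0.03, 0.45, 0], [0, 0, 0.44], [0, 0, 0.44], [0, 0, 0], [0, 0, 0]], rotation=[[0, 0, 0], [0, 0, 0], [0, 0, 0], [0, 0, 0], [0, 0, 0], [0, 0, 0], [0, 0, 0], [0, 0, 0], [0, 0, 0], [0, 0, 0]])

```text
time_s: 6.2
tool_pos: [0.5295, 0.1267, 0.2002]
tool_rot: [-0.001, 0.13, 0.992, -0.001]
wrist_force: [0.2, -0.7, 0.2]
grip_width: 0.0003
gripper_force: 0.0
```

```bash
python3 -c "
from h import *
need(42,.09,.133)
c=vision.camera('scene');cv2.imwrite('pics/s1.png',cv2.resize(c['frame'][60:280,230:500,::-1],None,fx=2.7,fy=2.7))"
```

```text
slide [0.015 0.008 1.344] aligned [0.017 0.005 1.344] rot [-0.003 -0.002 -0.009]
6.2 [ 0.236  0.314  0.021  1.28  -0.002  0.496] [-0.   -0.01  0.03  0.01  0.   -0.  ] [0.5295 0.1267 0.2002]
```

View pics/s1.png

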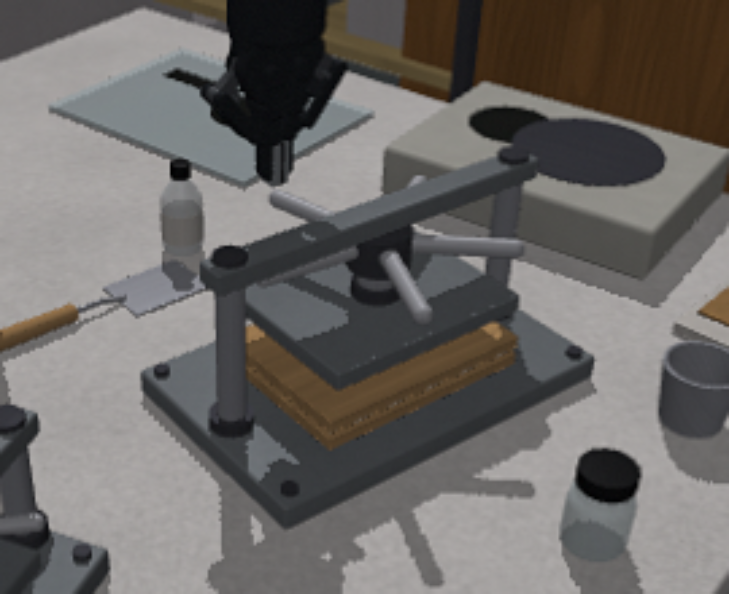

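The shut fingers, at crop (275,175), hang in front of the crosshead on the near side of the front spoke. I'll descend and push.

move_arm(fingers=[1, 1, 1, 1, 1, 1, 1, 1, 1, 1], slide=[[0, 0, 0.4], [0, 0, 0.4], [0, 0, 0.4], [0, 0, 0.14], [0, 0, 0], [0.13, 0.13, 0], [0.12, 0.15, 0], [0.1, 0.16, 0], [0.09, 0.17, 0], [0.07, 0.18, 0]], rotation=[[0, 0, 0], [0, 0, 0], [0, 0, 0], [0, 0, 0], [0, 0, 0], [0, 0, 0], [0, 0, 0], [0, 0, 0], [0, 0, 0], [0, 0, 0]])

```text
time_s: 7.25
tool_pos: [0.5153, 0.172, 0.1332]
tool_rot: [0.0, 0.13, 0.992, -0.001]
wrist_force: [2.3, -5.6, 0.9]
grip_width: -0.0001
gripper_force: 2.5
```

move_arm(fingers=[1, 1, 1, 1, 1, 1, 1, 1, 1, 1, 1, 1, 1, 1, 1], slide=[[0.05, 0.18, 0], [0.03, 0.19, 0], [0.01, 0.19, 0], [-0.01, 0.19, 0], [-0.03, 0.19, 0], [-0.05, 0.18, 0], [-0.07, 0.18, 0], [-0.09, 0.17, 0], [-0.1, 0.16, 0], [-0.12, 0.15, 0], [-0.13, 0.13, 0], [-0.15, 0.12, 0], [-0.15, 0.1, 0], [0, 0, 0], [0, 0, 0]], rotation=[[0, 0, 0], [0, 0, 0], [0, 0, 0], [0, 0, 0], [0, 0, 0], [0, 0, 0], [0, 0, 0], [0, 0, 0], [0, 0, 0], [0, 0, 0], [0, 0, 0], [0, 0, 0], [0, 0, 0], [0, 0, 0], [0, 0, 0]])

```text
time_s: 8.75
tool_pos: [0.5814, 0.2645, 0.1323]
tool_rot: [-0.001, 0.13, 0.992, -0.001]
wrist_force: [0.2, -0.3, 0.9]
grip_width: -0.0003
gripper_force: 0.0
```

```bash
python3 -c "
from h import *
need(150,.09,.133); need(57,.09,.185)
c=vision.camera('top');cv2.imwrite('pics/t2.png',cv2.resize(c['frame'][130:330,90:350,::-1],None,fx=3,fy=3))"
```

```text
slide [ 0.026 -0.026 -0.014] aligned [ 0.026 -0.026 -0.015] rot [-0.003 -0.001 -0.009]
8.75 [ 4.27e-01  5.36e-01  1.82e-01  1.22e+00 -1.00e-03  6.87e-01] [-0.   -0.01 -0.01 -0.    0.   -0.  ] [0.5814 0.2645 0.1323]
slide [ 0.62  -2.572 -1.048] aligned [ 0.636 -2.565 -1.055] rot [-0.003 -0.001 -0.009]
8.75 [ 4.27e-01  5.36e-01  1.82e-01  1.22e+00 -1.00e-03  6.87e-01] [-0.   -0.01 -0.01 -0.    0.   -0.  ] [0.5814 0.2645 0.1323]
```

View pics/t2.png

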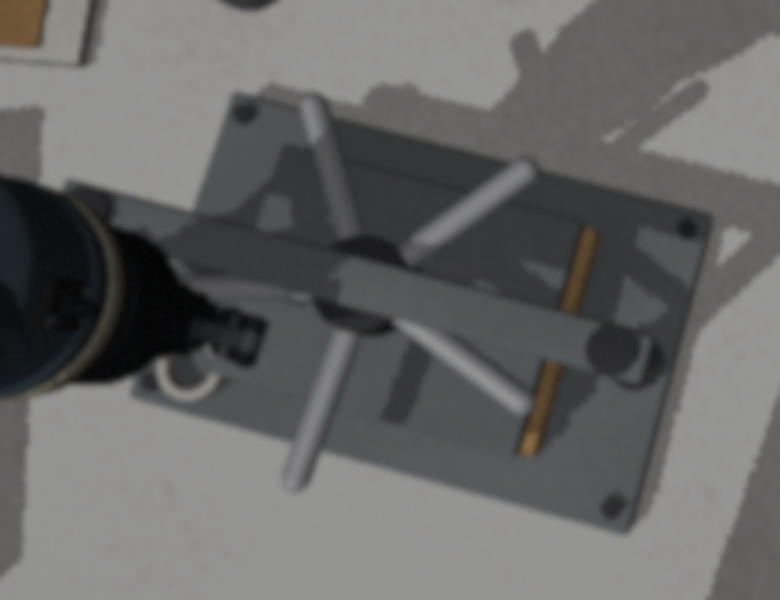

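The first stroke worked: the pushed spoke is now near the left end of the crosshead. The next ones are at crop (295,485) and (525,405), and the fingers at (240,335). Second stroke next.

move_arm(fingers=[1, 1, 1, 1, 1, 1, 1, 1, 1, 1, 1, 1, 1], slide=[[0, 0, -0.35], [0, 0, -0.35], [0, 0, -0.35], [0.1, -0.43, 0], [0.1, -0.43, 0], [0.1, -0.43, 0], [0.11, -0.43, 0], [0.11, -0.43, 0], [0.11, -0.42, 0], [0, 0, 0], [0, 0, 0.35], [0, 0, 0.35], [0, 0, 0.35]], rotation=[[0, 0, 0], [0, 0, 0], [0, 0, 0], [0, 0, 0], [0, 0, 0], [0, 0, 0], [0, 0, 0], [0, 0, 0], [0, 0, 0], [0, 0, 0], [0, 0, 0], [0, 0, 0], [0, 0, 0]])

```text
time_s: 10.1
tool_pos: [0.5184, 0.1485, 0.1324]
tool_rot: [-0.0, 0.13, 0.992, -0.001]
wrist_force: [0.6, -0.9, -0.2]
grip_width: 0.0002
gripper_force: 0.0
```

move_arm(fingers=[1, 1, 1, 1, 1, 1, 1, 1, 1, 1, 1, 1, 1, 1, 1, 1, 1, 1], slide=[[0.09, 0.16, 0], [0.08, 0.17, 0], [0.06, 0.18, 0], [0.04, 0.185, 0], [0.02, 0.187, 0], [0, 0.188, 0], [-0.02, 0.187, 0], [-0.04, 0.185, 0], [-0.06, 0.18, 0], [-0.08, 0.17, 0], [-0.09, 0.16, 0], [-0.11, 0.15, 0], [-0.13, 0.14, 0], [-0.14, 0.125, 0], [-0.15, 0.11, 0], [-0.08, 0.05, 0], [0, 0, 0], [0, 0, 0]], rotation=[[0, 0, 0], [0, 0, 0], [0, 0, 0], [0, 0, 0], [0, 0, 0], [0, 0, 0], [0, 0, 0], [0, 0, 0], [0, 0, 0], [0, 0, 0], [0, 0, 0], [0, 0, 0], [0, 0, 0], [0, 0, 0], [0, 0, 0], [0, 0, 0], [0, 0, 0], [0, 0, 0]])

```text
time_s: 11.9
tool_pos: [0.5802, 0.2626, 0.1326]
tool_rot: [-0.0, 0.13, 0.992, -0.001]
wrist_force: [-0.4, 0.8, 0.4]
grip_width: 0.0006
gripper_force: 0.2
```

```bash
python3 -c "
from h import *
need(150,.09,.133); need(57,.09,.185); print(manip.observe()['wrist_force'])
c=vision.camera('top');t=c['frame'][130:330,90:350,::-1];s=vision.camera('scene')['frame'][80:280,260:480,::-1]
cv2.imwrite('pics/t3.png',cv2.resize(np.hstack([t,s]),None,fx=1.66,fy=1.66,interpolation=cv2.INTER_CUBIC))"
```

```text
slide [ 0.014  0.016 -0.008] aligned [ 0.014  0.016 -0.008] rot [-0.002 -0.001 -0.009]
11.9 [ 4.250e-01  5.310e-01  1.750e-01  1.217e+00 -1.000e-03  6.850e-01] [-0.   -0.01 -0.01 -0.    0.    0.  ] [0.5802 0.2626 0.1326]
slide [ 0.606 -2.529 -1.043] aligned [ 0.623 -2.523 -1.048] rot [-0.002 -0.001 -0.009]
11.9 [ 4.250e-01  5.310e-01  1.750e-01  1.217e+00 -1.000e-03  6.850e-01] [-0.   -0.01 -0.01 -0.    0.    0.  ] [0.5802 0.2626 0.1326]
[-0.38103931  0.77805387  0.43450026]
```

View pics/t3.png

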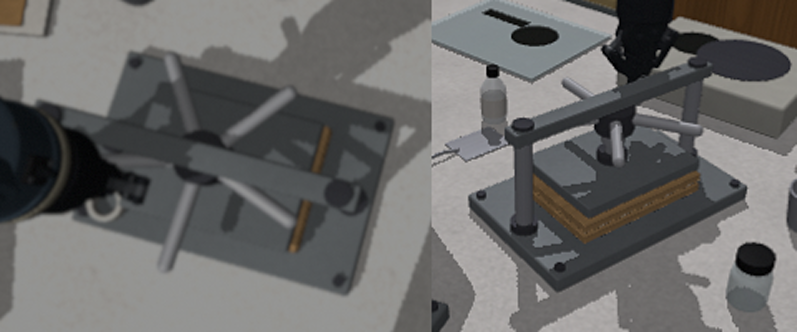

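The pushed spoke is at the left again, with the next one at (165,265). The platen is now nearly on the stack. In the third stroke I'll take smaller steps and watch the force.

move_arm(fingers=[1, 1, 1, 1, 1, 1, 1, 1, 1, 1, 1, 1, 1, 1, 1, 1], slide=[[0, 0, -0.35], [0, 0, -0.35], [0, 0, -0.35], [0.1, -0.42, 0], [0.1, -0.42, 0], [0.1, -0.42, 0], [0.1, -0.42, 0], [0.11, -0.42, 0], [0.11, -0.42, 0], [0, 0, 0], [0, 0, 0.35], [0, 0, 0.35], [0, 0, 0.35], [0.09, 0.16, 0], [0.08, 0.17, 0], [0.06, 0.18, 0]], rotation=[[0, 0, 0], [0, 0, 0], [0, 0, 0], [0, 0, 0], [0, 0, 0], [0, 0, 0], [0, 0, 0], [0, 0, 0], [0, 0, 0], [0, 0, 0], [0, 0, 0], [0, 0, 0], [0, 0, 0], [0, 0, 0], [0, 0, 0], [0, 0, 0]])

```text
time_s: 13.6
tool_pos: [0.5136, 0.1773, 0.1338]
tool_rot: [-0.0, 0.13, 0.992, -0.001]
wrist_force: [-0.2, -0.3, 1.3]
grip_width: 0.0002
gripper_force: 0.0
```

move_arm(fingers=[1, 1, 1, 1], slide=[[0.02, 0.09, 0], [0.02, 0.09, 0], [0.01, 0.093, 0], [0.01, 0.093, 0]], rotation=[[0, 0, 0], [0, 0, 0], [0, 0, 0], [0, 0, 0]])

```text
time_s: 14.0
tool_pos: [0.5153, 0.1944, 0.133]
tool_rot: [-0.0, 0.13, 0.992, -0.002]
wrist_force: [1.6, -5.9, 0.5]
grip_width: -0.0002
gripper_force: 2.3
```

move_arm(fingers=[1, 1, 1, 1], slide=[[0, 0.094, 0], [0, 0.094, 0], [-0.01, 0.093, 0], [-0.01, 0.093, 0]], rotation=[[0, 0, 0], [0, 0, 0], [0, 0, 0], [0, 0, 0]])

```text
time_s: 14.4
tool_pos: [0.5209, 0.2121, 0.1328]
tool_rot: [-0.001, 0.13, 0.992, -0.002]
wrist_force: [-0.8, -4.7, -0.2]
grip_width: 0.0001
gripper_force: 2.2
```

move_arm(fingers=[1, 1, 1, 1], slide=[[-0.02, 0.092, 0], [-0.02, 0.092, 0], [-0.03, 0.09, 0], [-0.03, 0.09, 0]], rotation=[[0, 0, 0], [0, 0, 0], [0, 0, 0], [0, 0, 0]])

```text
time_s: 14.8
tool_pos: [0.5302, 0.2284, 0.1326]
tool_rot: [-0.001, 0.13, 0.992, -0.002]
wrist_force: [-0.7, -5.1, -0.3]
grip_width: 0.0001
gripper_force: 2.1
```

move_arm(fingers=[1, 1, 1, 1], slide=[[-0.04, 0.085, 0], [-0.04, 0.085, 0], [-0.045, 0.08, 0], [-0.045, 0.08, 0]], rotation=[[0, 0, 0], [0, 0, 0], [0, 0, 0], [0, 0, 0]])

```text
time_s: 15.2
tool_pos: [0.5426, 0.2422, 0.1325]
tool_rot: [-0.001, 0.13, 0.992, -0.002]
wrist_force: [-2.2, -3.9, -0.5]
grip_width: 0.0
gripper_force: 2.1
```

move_arm(fingers=[1, 1, 1, 1], slide=[[-0.055, 0.075, 0], [-0.055, 0.075, 0], [-0.065, 0.07, 0], [-0.065, 0.07, 0]], rotation=[[0, 0, 0], [0, 0, 0], [0, 0, 0], [0, 0, 0]])

```text
time_s: 15.6
tool_pos: [0.5582, 0.2533, 0.1324]
tool_rot: [-0.001, 0.13, 0.992, -0.001]
wrist_force: [-3.6, -4.4, -0.1]
grip_width: -0.0003
gripper_force: 2.1
```

Still turning under the normal 5–6 N. I'll finish this stroke and look.

move_arm(fingers=[1, 1, 1, 1, 1, 1], slide=[[-0.07, 0.06, 0], [-0.07, 0.06, 0], [-0.075, 0.055, 0], [-0.075, 0.055, 0], [-0.06, 0.04, 0], [0, 0, 0]], rotation=[[0, 0, 0], [0, 0, 0], [0, 0, 0], [0, 0, 0], [0, 0, 0], [0, 0, 0]])

```text
time_s: 16.2
tool_pos: [0.5784, 0.2618, 0.1321]
tool_rot: [-0.001, 0.13, 0.992, -0.001]
wrist_force: [-5.8, -2.6, 0.6]
grip_width: -0.0002
gripper_force: 2.5
```

```bash
python3 -c "
from h import *
need(150,.09,.133); need(57,.09,.185)
c=vision.camera('top');t=c['frame'][130:330,90:350,::-1];s=vision.camera('scene')['frame'][80:280,260:480,::-1]
cv2.imwrite('pics/t4.png',cv2.resize(np.hstack([t,s]),None,fx=1.66,fy=1.66,interpolation=cv2.INTER_CUBIC))"
```

```text
slide [-0.017  0.04  -0.019] aligned [-0.017  0.04  -0.019] rot [-0.003 -0.003 -0.009]
16.2 [ 4.250e-01  5.290e-01  1.700e-01  1.216e+00 -1.000e-03  6.860e-01] [-0.   -0.01 -0.01 -0.01 -0.    0.  ] [0.5784 0.2618 0.1321]
slide [ 0.576 -2.507 -1.05 ] aligned [ 0.592 -2.5   -1.059] rot [-0.003 -0.003 -0.009]
16.2 [ 4.250e-01  5.290e-01  1.700e-01  1.216e+00 -1.000e-03  6.860e-01] [-0.   -0.01 -0.01 -0.01 -0.    0.  ] [0.5784 0.2618 0.1321]
```

View pics/t4.png

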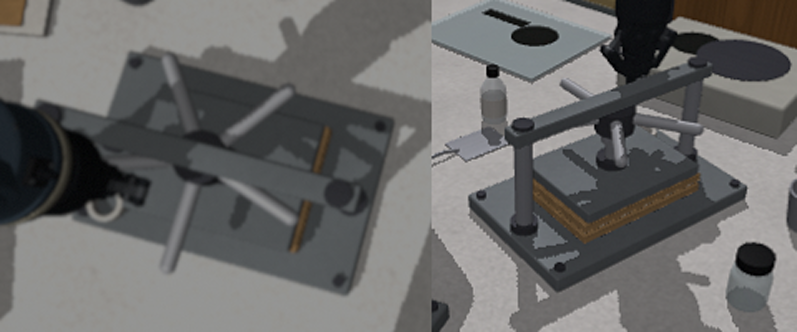

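The spokes stand where they did before, which makes about 230° in all, and the platen appears to be on the stack. I'll push the next spoke gently to confirm the stop.

move_arm(fingers=[1, 1, 1, 1, 1, 1, 1, 1, 1, 1, 1, 1, 1, 1, 1, 1], slide=[[0.03, -0.06, 0], [0, 0, -0.35], [0, 0, -0.35], [0, 0, -0.35], [0.09, -0.41, 0], [0.09, -0.41, 0], [0.09, -0.41, 0], [0.1, -0.41, 0], [0.1, -0.4, 0], [0.1, -0.4, 0], [0, 0, 0.35], [0, 0, 0.35], [0, 0, 0.35], [0.09, 0.16, 0], [0.08, 0.17, 0], [0.03, 0.09, 0]], rotation=[[0, 0, 0], [0, 0, 0], [0, 0, 0], [0, 0, 0], [0, 0, 0], [0, 0, 0], [0, 0, 0], [0, 0, 0], [0, 0, 0], [0, 0, 0], [0, 0, 0], [0, 0, 0], [0, 0, 0], [0, 0, 0], [0, 0, 0], [0, 0, 0]])

```text
time_s: 17.9
tool_pos: [0.5134, 0.173, 0.1338]
tool_rot: [0.0, 0.129, 0.992, -0.001]
wrist_force: [0.4, -0.3, 0.5]
grip_width: 0.0
gripper_force: 0.0
```

move_arm(fingers=[1, 1, 1], slide=[[0.02, 0.06, 0], [0.01, 0.06, 0], [0, 0, 0]], rotation=[[0, 0, 0], [0, 0, 0], [0, 0, 0]])

```text
time_s: 18.2
tool_pos: [0.5133, 0.1772, 0.1331]
tool_rot: [-0.0, 0.13, 0.992, -0.002]
wrist_force: [-0.7, -6.8, 4.1]
grip_width: -0.0001
gripper_force: 3.3
```

move_arm(fingers=[1, 1, 1], slide=[[0.01, 0.05, 0], [0.01, 0.05, 0], [0, 0, 0]], rotation=[[0, 0, 0], [0, 0, 0], [0, 0, 0]])

```text
time_s: 18.5
tool_pos: [0.5134, 0.178, 0.1331]
tool_rot: [0.0, 0.131, 0.991, -0.006]
wrist_force: [-3.8, -40.6, 15.8]
grip_width: -0.0002
gripper_force: 20.8
```

The force rose to 40 N without further motion, so that is the stop. I'll back off and lift clear.

move_arm(fingers=[1, 1, 1, 1, 1, 1, 1, 1, 1], slide=[[0, -0.15, 0], [0, -0.25, 0], [0, -0.1, 0], [0, 0, -0.4], [0, 0, -0.4], [0, 0, -0.4], [0, 0, -0.4], [0, 0, 0], [0, 0, 0]], rotation=[[0, 0, 0], [0, 0, 0], [0, 0, 0], [0, 0, 0], [0, 0, 0], [0, 0, 0], [0, 0, 0], [0, 0, 0], [0, 0, 0]])

```text
time_s: 19.4
tool_pos: [0.5073, 0.1588, 0.2127]
tool_rot: [-0.0, 0.13, 0.992, -0.001]
wrist_force: [0.0, 0.3, -0.4]
grip_width: 0.0001
gripper_force: 0.0
```

```bash
python3 -c "
from h import *
print(manip.observe()['tool_pos'],manip.observe()['wrist_force'])
t=vision.camera('top')['frame'][130:330,90:350,::-1];s=vision.camera('scene')['frame'][80:280,260:480,::-1]
cv2.imwrite('pics/t5.png',cv2.resize(np.hstack([t,s]),None,fx=1.66,fy=1.66,interpolation=cv2.INTER_CUBIC))"
```

```text
[0.50731406 0.15879187 0.21273936] [ 0.0180058   0.25522524 -0.43726217]
```

View pics/t5.png

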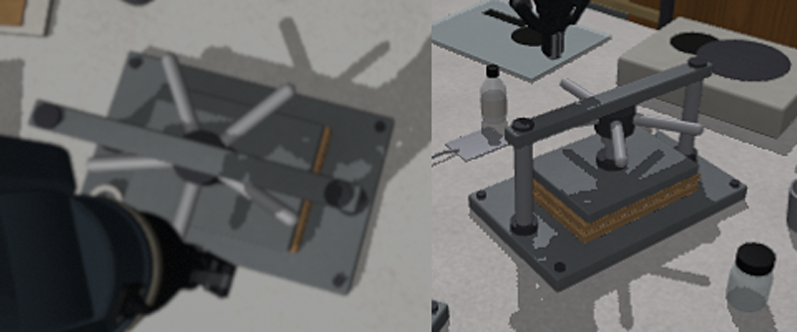

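The platen lies on the boards at about (615,180), and the gripper is lifted clear of the press. Handing in.

```bash
python3 -c "
from rig import manip
print(manip.hand_in())"
```

```text
the job is handed in; nothing more can be done
None
```

The large press is closed: I turned its capstan clockwise until it hit the stop (the push force rose to 40 N with no further motion), never touched the small press, lifted the arm clear and handed the job in at about 19.5 s; the hand-in gave no verdict.

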